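Plug the tube mouths for purging

ROBOT

A 6-joint arm with a two-finger parallel gripper is mounted at the origin on the work surface. World frame = base frame: x ahead of the robot, y to its left, z up, the work surface at z = 0. Lengths are in mm, angles in rad, forces in N, time in s.
With the tool pointing down it reaches from about 350 to 775 mm from the base axis. Payload 7.3 kg.
Tool frame: the origin (TCP) lies between the finger pads; the fingertips stand 14 mm ahead of it and the grasp point (between the pads) lies 5 mm behind it; z points along the fingers, y is the line along which they close (so a half turn about z gives the same grasp; the last joint's range is limited). The gripper opens to 92 mm and grips with 3 to 60 N. Pads are 19 mm wide; open, the fingers measure 130 mm over their backs; the gripper's body (75 mm by 190 mm) begins 47 mm behind the grasp point.
Start: joints at [1.024, 0.342, 1.524, -0, 1.275, -0.146], TCP at [204.818, 483.418, 240.741] pointing down, gripper open.
Joint ranges: [-2.53, 2.53], [-0.77, 2.02], [0.04, 2.7], [-1, 4.14], [0.28, 2.66], [-3.11, 3.11]. Speed limits (rad/s): [2.57, 2.57, 3.14, 3.14, 3.14, 3.14].

INTERFACE

Orientations are given as [roll, pitch, yaw] about the fixed x, y, z axes, in that order (R = Rz(yaw) Ry(pitch) Rx(roll)).
In Python, from plant import get_obs, cams, close_job gives the robot as it stands. The module is installed in compiled form; this text tells all that it offers.
- The arm moves only by the shell command python3 -m creep 'ROWS'. ROWS is JSON, a list of rows, each an object of numbers: "hand": the opening, from 0 (shut) to 1 (fully open); "tx", "ty", "tz": the shift along the tool's x, y, z in m; "spin": the turn about the tool's z in degrees. In form: [{"hand": .., "tx": .., "ty": .., "tz": .., "spin": ..}, ...]. A call has 1 to 5 rows; each row shifts and turns the commanded pose from where the row before left it, along the tool's axes as they then stand; what a row does not reach is not made up. A row lasts 1/8 s, in which the tool goes at most 62.5 mm and 10.7 degrees, less where a joint would pass 70% of its speed; a pose out of reach is approached as far as the arm can. A call is refused whole if a number of a shift passes 0.0625 or a number of a turn 10.7, either way. A call with a gripper value outside its range is refused whole. The fingers move at their own pace and stop on an object; the grip force is fixed at half the most. Time passes only in rows, so rows that do not move let the fingers close. It gives the time, the measured TCP pose, the force, the opening and the grip force at its end, in the units of the state.
- get_obs(): the state, without advancing time (a new reading comes with each control period).
- cams.capture(name): name is "scene" or "top"; returns a dict with "color" (480x640x3 uint8, red, green, blue), "K" (3x3 intrinsics, pixels), "k1" (the pictures are not rectified: a ray, as slopes to the right and down, at radius r is drawn at 1 + k1 r^2 times it, then the intrinsics apply), "R" (3x3) and "t" (3): a world point X has camera coordinates R X + t. Camera axes: x right, y down, z forward; pixel columns grow to the right and rows downward; lengths in mm; the calibration is good to about 2 mm. A picture is of the moment at which its call begins. There is no depth.
- close_job(): hands the job in; it is judged then, once.
The state is a dict: "time": time; "joint_positions": joint angles; "dq": joint speeds; "tau": joint torques, N m; "tool_pos": TCP position; "tcp_rot": TCP orientation; "contact_force": force on the tool from outside, world axes, zero at the start; "moment": the same for the moment, N m; "grip_width": finger opening in mm; "finger_force": force on a finger pad.
Only numpy, scipy, OpenCV 4.12 (cv2) and the standard library are available. Lean on these libraries where they do the work, as an engineer would, in place of code of your own. Each camera call takes 0.05 s, during which the arm holds its last target. There are 200 camera calls.

TASK

Get these four tube parts ready for purging before the weld: lower into each upward-facing open mouth the purge plug of its own size, so that the plug stands upright with its flange resting flat on the tube's end, and let go. Do not drop the plugs, and do not shift or knock over the glass flowmeter that stands among them.

Things in the scene. Friction and masses are not known exactly. Their poses are not given: they have to be found in the camera images.
- plug_dn40_grip (a point): Smallest of four loose purge plugs, upright, 81 mm high. From below: black tapered nose 25 mm high, 26 mm across at the foot, 38 at the top; bright round flange 58 mm across, 6 mm thick; black knob to grip, 27 mm across, 40 mm high; brass nipple. Fits a 42 mm bore. Point: on the axis (z, up) in the knob, 55 mm above the foot, 30 mm above the flange's underside.
- plug_dn50_grip (a point): Second smallest of four loose purge plugs, upright, 81 mm high. From below: black tapered nose 25 mm high, 38 mm across at the foot, 50 at the top; bright round flange 70 mm across, 6 mm thick; black knob to grip, 27 mm across, 40 mm high; brass nipple. Fits a 54 mm bore. Point: on the axis (z, up) in the knob, 55 mm above the foot, 30 mm above the flange's underside.
- plug_dn65_grip (a point): Second largest of four loose purge plugs, upright, 81 mm high. From below: black tapered nose 25 mm high, 54 mm across at the foot, 66 at the top; bright round flange 86 mm across, 6 mm thick; black knob to grip, 27 mm across, 40 mm high; brass nipple. Fits a 70 mm bore. Point: on the axis (z, up) in the knob, 55 mm above the foot, 30 mm above the flange's underside.
- plug_dn80_grip (a point): Largest of four loose purge plugs, upright, 81 mm high. From below: black tapered nose 25 mm high, 67 mm across at the foot, 79 at the top; bright round flange 99 mm across, 6 mm thick; black knob to grip, 27 mm across, 40 mm high; brass nipple. Fits a 83 mm bore. Point: on the axis (z, up) in the knob, 55 mm above the foot, 30 mm above the flange's underside.
- spool_mouth (a point): A short straight upright tube with a round collar 132 mm across at its foot: the widest mouth, open and facing up, 89 mm outside, 83 mm bore, 3 mm wall, at least 34 mm deep. Clamped fast. Point: centre of the mouth, level with the tube's end, 105 mm above the bench; z up.
- reducer_mouth (a point): A reducer: a bright steel cone standing on its wide end on a grey round plate 124 mm across, narrowing to a short tube: the narrowest mouth, open and facing up, 48 mm outside, 42 mm bore, 3 mm wall, at least 34 mm deep. Clamped fast. Point: centre of the mouth, level with the tube's end, 120 mm above the bench; z up.
- tee_mouth (a point): A tee: a bright steel tube 134 mm long lying level in a grey cradle, both its ends closed with black caps, with a branch standing up in its middle: the second narrowest mouth, open and facing up, 60 mm outside, 54 mm bore, 3 mm wall, at least 34 mm deep. Clamped fast. Point: centre of the mouth, level with the tube's end, 116 mm above the bench; z up.
- elbow_mouth (a point): An elbow: a bright steel bend whose level end, closed with a black cap, lies in a grey cradle, and whose other end turns straight up: the second widest mouth, open and facing up, 76 mm outside, 70 mm bore, 3 mm wall, at least 34 mm deep. Clamped fast. Point: centre of the mouth, level with the tube's end, 152 mm above the bench; z up.
- flowmeter: A small glass flowmeter standing loose on a dark round foot 62 mm across, 134 mm high: brass block with a blue knob, above it an upright glass tube 20 mm across. Origin at the centre of the foot's underside, z up. It is only in the way.

How it is judged (in metres and radians):
At the end, for the whole second after the job is handed in: Each plug sits in the mouth of its own size (smallest: reducer, then tee, then elbow, largest: straight tube): its axis within 8 mm of the mouth's centre, its flange on the tube's end within 5 mm in height, upright within 0.1 rad, at rest and released (horizontal distance between plug_dn80_grip and spool_mouth below 0.008 m and z of plug_dn80_grip in the frame of spool_mouth between 0.025 and 0.035 m and angle between each of plug_dn80_grip, plug_dn40_grip, plug_dn50_grip, plug_dn65_grip's own z axis and vertical below 0.1 rad and linear speed of each of plug_dn80, plug_dn40, plug_dn50, plug_dn65 below 0.02 m/s and contact force between the fingers and plug_dn80 below 0.1 N and horizontal distance between plug_dn40_grip and reducer_mouth below 0.008 m and z of plug_dn40_grip in the frame of reducer_mouth between 0.025 and 0.035 m and contact force between the fingers and plug_dn40 below 0.1 N and horizontal distance between plug_dn50_grip and tee_mouth below 0.008 m and z of plug_dn50_grip in the frame of tee_mouth between 0.025 and 0.035 m and contact force between the fingers and plug_dn50 below 0.1 N and horizontal distance between plug_dn65_grip and elbow_mouth below 0.008 m and z of plug_dn65_grip in the frame of elbow_mouth between 0.025 and 0.035 m and contact force between the fingers and plug_dn65 below 0.1 N); the robot touches nothing.
It fails at once if the plug DN80 is dropped or flung: it moves faster than 0.75 m/s (as after a free fall of 29 mm) out of the fingers' hold (linear speed of plug_dn80 above 0.75 m/s and contact force between the fingers and plug_dn80 below 0.1 N).
It fails at once if the plug DN40 is dropped or flung: it moves faster than 0.75 m/s (as after a free fall of 29 mm) out of the fingers' hold (linear speed of plug_dn40 above 0.75 m/s and contact force between the fingers and plug_dn40 below 0.1 N).
It fails at once if the plug DN50 is dropped or flung: it moves faster than 0.75 m/s (as after a free fall of 29 mm) out of the fingers' hold (linear speed of plug_dn50 above 0.75 m/s and contact force between the fingers and plug_dn50 below 0.1 N).
It fails at once if the plug DN65 is dropped or flung: it moves faster than 0.75 m/s (as after a free fall of 29 mm) out of the fingers' hold (linear speed of plug_dn65 above 0.75 m/s and contact force between the fingers and plug_dn65 below 0.1 N).
It fails at once if the flowmeter is pushed more than 15 mm or tipped (distance of flowmeter from where it was at the start of the episode above 0.015 m or angle between flowmeter's own z axis and vertical above 0.35 rad).
It also fails if it takes over 115 s, if anything falls off the work surface, if the arm or the gripper's body presses on something with over 40 N, if the wrist force passes 120 N, or if a joint passes its speed limit or range.

## Working session

There is one attempt and no reset: what is moved stays moved. The work goes in short steps, Python scripts to look and compute and a shell command to move; the robot and the scene stay as the last step left them, time stands still between calls to the robot, and variables do not carry over. Pictures are saved under pics/ and viewed, at most 14 in all, crops included, and the job is handed in when it is done.

```bash
mkdir -p pics; cat > h.py <<'E'
import numpy as np, cv2
from plant import get_obs, cams
def ray(c,u,v):
    K=np.array(c["K"],float);R=np.array(c["R"]);t=np.array(c["t"])
    d=np.array([(u-K[0,2])/K[0,0],(v-K[1,2])/K[1,1]]);s=d.copy()
    for _ in range(30): s=d/(1+c["k1"]*(s@s))
    return -R.T@t, R.T@np.array([s[0],s[1],1])
def onz(c,u,v,z):
    o,d=ray(c,u,v); return o+d*(z-o[2])/d[2]
def proj(c,X):
    p=np.array(c["R"])@np.array(X,float)+np.array(c["t"]);s=p[:2]/p[2];s=s*(1+c["k1"]*(s@s));K=np.array(c["K"])
    return K[0,0]*s[0]+K[0,2],K[1,1]*s[1]+K[1,2]
def snap(n,f):
    c=cams.capture(n); cv2.imwrite("pics/"+f,c["color"][:,:,::-1]); return c
E
python3 - <<'E'
from h import *
import pickle
for n in ("top","scene"):
    c=snap(n,n+"0.png");pickle.dump(c,open(n+".pkl","wb"));print(n,c["K"],c["k1"],-np.array(c["R"]).T@c["t"],np.array(c["R"])[2])
print(get_obs())
E
```

```text
top [[578.00444241   0.         308.77470608]
 [  0.         578.00444241 233.40389491]
 [  0.           0.           1.        ]] -0.15731019441403 [ 328.4921773   -13.00982741 1541.19123448] [ 0.13071181 -0.00849531 -0.99138401]
scene [[451.06412731   0.         316.58523177]
 [  0.         451.06412731 240.4157535 ]
 [  0.           0.           1.        ]] -0.1105343058237347 [1005.63558733   33.34085965  872.13550241] [-0.53984296 -0.04503181 -0.84056035]
{'time': 0.1, 'joint_positions': array([ 1.02401259e+00,  3.42639420e-01,  1.52490459e+00, -2.24051439e-05,
        1.27543127e+00, -1.45979910e-01]), 'dq': array([-0.00060412, -0.00092025, -0.00067436, -0.00045602, -0.00078324,
        0.00116043]), 'tau': array([ 1.55096455e-03, -4.32004952e+01, -2.44695264e+01,  7.18668918e-02,
        5.25933481e-02, -1.52451321e-05]), 'tool_pos': array([204.6266475 , 483.10297471, 240.12743263]), 'tcp_rot': array([-3.14022162e+00, -1.79921578e-04,  2.74079524e+00]), 'contact_force': array([-0.21544899, -0.3998193 , -0.45059068]), 'moment': array([ 0.01036787, -0.01501979, -0.06560688]), 'finger_force': 0.0, 'grip_width': 91.82339289959698}
```

View pics/top0.png

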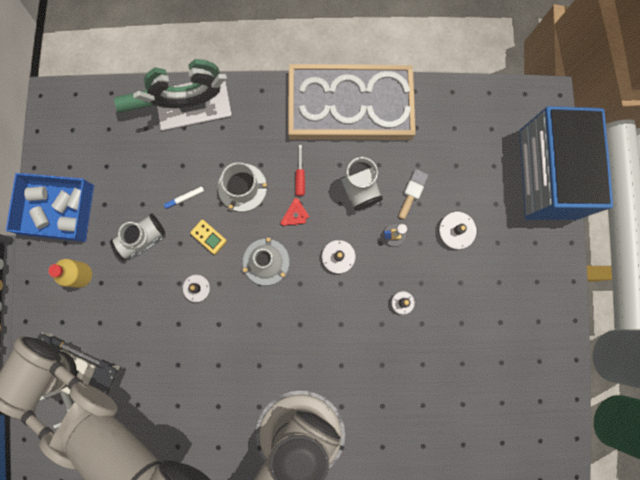

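View pics/scene0.png

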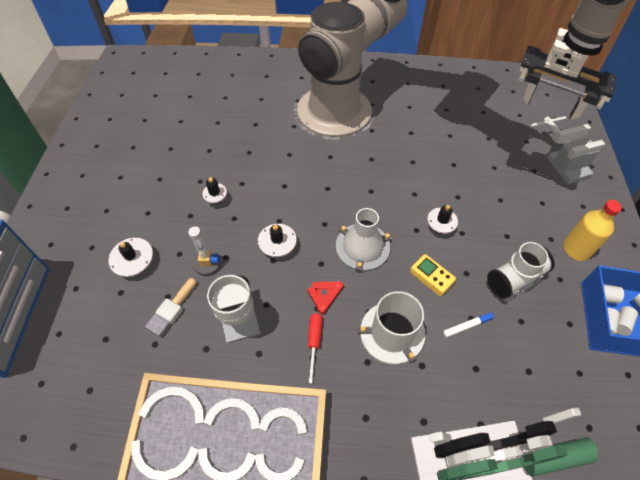

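```bash
cat > m.py <<'E'
from h import *
import pickle
C={n:pickle.load(open(n+".pkl","rb")) for n in("top","scene")}
# plug flanges: bright low-saturation blob -> hull -> world plane z=31 -> circle
P={"top":{80:(458,230),65:(338,257),50:(196,289),40:(402,303)},"scene":{80:(131,258),65:(277,241),50:(443,220),40:(215,194)}}
for n in C:
    c=C[n];im=c["color"];g=cv2.cvtColor(im,cv2.COLOR_RGB2GRAY)
    for k,(u,v) in P[n].items():
        r=26;sub=g[v-r:v+r,u-r:u+r];m=(sub>150).astype(np.uint8)
        cs,_=cv2.findContours(m,0,cv2.CHAIN_APPROX_NONE);q=max(cs,key=len)
        h=cv2.convexHull(q)[:,0]+[u-r,v-r]
        w=np.array([onz(c,a,b,31)[:2] for a,b in h],np.float32)
        (x,y),R=cv2.minEnclosingCircle(w);print(n,k,"hull circle",round(x,1),round(y,1),"R",round(R,1))
M={"top":{"spool":(239,182),"red":(264,259),"tee":(130,234),"elb":(363,170)},"scene":{"spool":(400,310),"red":(367,218),"tee":(529,260),"elb":(231,294)}}
out=[]
for n in C:
    row=[]
    for k,(u,v) in M[n].items():
        s=C[n]["color"][v-25:v+25,u-25:u+25,::-1]
        s=cv2.resize(s,(200,200),interpolation=cv2.INTER_NEAREST)
        for i in range(0,50,10): cv2.putText(s,str(u-25+i),(i*4,8),0,.28,(0,0,255));cv2.putText(s,str(v-25+i),(0,i*4+8),0,.28,(0,255,0));s[:5,i*4]=255;s[i*4,:5]=255
        row.append(s)
    out.append(np.hstack(row))
cv2.imwrite("pics/m1.png",np.vstack(out))
E
python3 m.py
```

```text
top 80 hull circle 537.8 -424.1 R 51.1
top 65 hull circle 467.7 -103.8 R 44.3
top 50 hull circle 383.6 269.9 R 36.3
top 40 hull circle 345.9 -272.1 R 30.4
scene 80 hull circle 538.0 -421.4 R 50.5
scene 65 hull circle 469.1 -100.6 R 44.2
scene 50 hull circle 386.3 273.0 R 36.7
scene 40 hull circle 347.1 -267.7 R 30.1
```

View pics/m1.png

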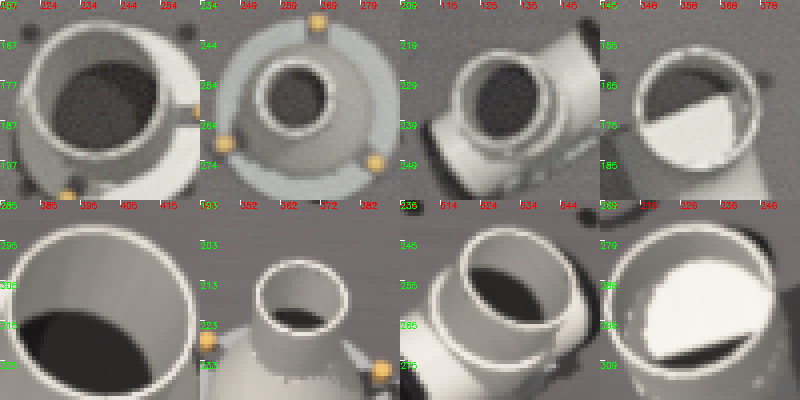

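```bash
cat > m2.py <<'E'
from m import *
H={"spool":(105,43),"red":(120,22.5),"tee":(116,28.5),"elb":(152,36.5)}
E={"top":{"spool":(96,89.5),"red":(94.5,95),"tee":(97.5,95),"elb":(97.5,109)},"scene":{"spool":(104,111),"red":(101,97.5),"tee":(119.5,78),"elb":(91.5,101)}}
from scipy.ndimage import map_coordinates
from scipy.optimize import least_squares
for n in C:
    g=cv2.cvtColor(C[n]["color"],cv2.COLOR_RGB2GRAY).astype(float)
    for k,(z,r) in H.items():
        u,v=M[n][k];a,b=E[n][k];p=onz(C[n],u-25+a/4-.5,v-25+b/4-.5,z)
        c=p.copy()
        for _ in range(4): # ridge of bright rim along radii, world circle fit of known radius
            pts=[]
            for t in np.arange(0,6.28,.1):
                rr=np.arange(r-6,r+6.1,.5);X=[c+[q*np.cos(t),q*np.sin(t),0] for q in rr]
                uv=np.array([proj(C[n],x) for x in X]);s=map_coordinates(g,[uv[:,1],uv[:,0]],order=1)
                i=s.argmax()
                if 0<i<len(rr)-1: pts.append(X[i][:2])
            pts=np.array(pts)
            f=least_squares(lambda q:np.hypot(*(pts-q).T)-r,c[:2],loss="soft_l1")
            c[:2]=f.x
        print(n,k,"eye",p[:2].round(1),"fit",c[:2].round(1),len(pts),"res",np.abs(f.fun).mean().round(2))
for n,q in(("top",(395,233)),("scene",(207,262))): print("flow",n,onz(C[n],*q,0).round(0),onz(C[n],*q,60).round())
E
python3 m2.py | grep -v hull
```

```text
top spool eye [657.7 156.1] fit [657.5 154.7] 57 res 0.78
top red eye [456.4  90. ] fit [455.1  89.2] 63 res 0.49
top tee eye [518.9 428.3] fit [516.5 425.9] 56 res 0.72
top elb eye [ 665.3 -156. ] fit [ 666.4 -156.5] 56 res 0.91
scene spool eye [658.2 159. ] fit [659.1 157.1] 60 res 0.57
scene red eye [457.3  91.3] fit [457.5  91.6] 63 res 0.41
scene tee eye [518.9 429.1] fit [519.3 428.8] 63 res 0.46
scene elb eye [ 667.5 -152.5] fit [ 666.7 -153.7] 54 res 0.38
flow top [ 533. -259.    0.] [ 525. -250.   60.]
flow scene [ 522. -254.    0.] [ 555. -235.   60.]
```

```bash
python3 -m creep '[{"hand":1,"spin":-7.7},{"hand":1,"spin":-7.7},{"hand":1,"spin":-7.5},{"hand":1}]'; python3 -m creep '[{"hand":1,"tx":-0.036,"ty":-0.042},{"hand":1,"tx":-0.036,"ty":-0.042},{"hand":1,"tx":-0.036,"ty":-0.042},{"hand":1,"tx":-0.036,"ty":-0.042},{"hand":1,"tx":-0.036,"ty":-0.042}]'; python3 -m creep '[{"hand":1},{"hand":1}]'
```

```text
invalid input at $[0]: expected keys hand, tx, ty, tz, spin
invalid input at $[0]: expected keys hand, tx, ty, tz, spin
invalid input at $[0]: expected keys hand, tx, ty, tz, spin
```

```bash
python3 -m creep '[{"hand":1,"tx":0,"ty":0,"tz":0,"spin":-7.7},{"hand":1,"tx":0,"ty":0,"tz":0,"spin":-7.7},{"hand":1,"tx":0,"ty":0,"tz":0,"spin":-7.5},{"hand":1,"tx":0,"ty":0,"tz":0,"spin":0}]'; python3 -m creep '[{"hand":1,"tx":-0.036,"ty":-0.042,"tz":0,"spin":0},{"hand":1,"tx":-0.036,"ty":-0.042,"tz":0,"spin":0},{"hand":1,"tx":-0.036,"ty":-0.042,"tz":0,"spin":0},{"hand":1,"tx":-0.036,"ty":-0.042,"tz":0,"spin":0},{"hand":1,"tx":-0.036,"ty":-0.042,"tz":0,"spin":0}]'; python3 -m creep '[{"hand":1,"tx":0,"ty":0,"tz":0,"spin":0},{"hand":1,"tx":0,"ty":0,"tz":0,"spin":0}]'
```

```text
time: 0.6
tool_pos: [204.7, 483.2, 240.4]
tcp_rot: [-3.141, -0.0, 3.139]
contact_force: [-0.5, -0.2, 0.4]
grip_width: 91.7
finger_force: 0.0
time: 1.23
tool_pos: [385.5, 271.7, 240.7]
tcp_rot: [3.141, 0.0, 3.137]
contact_force: [0.4, 0.3, 0.3]
grip_width: 92.0
finger_force: 0.0
time: 1.48
tool_pos: [384.3, 273.3, 240.6]
tcp_rot: [3.141, -0.001, 3.138]
contact_force: [-0.2, -0.1, -0.2]
grip_width: 91.9
finger_force: 0.0
```

```bash
python3 -m creep '[{"hand":1,"tx":0,"ty":-0.0015,"tz":0.05,"spin":0},{"hand":1,"tx":0,"ty":0,"tz":0.05,"spin":0},{"hand":1,"tx":0,"ty":0,"tz":0.05,"spin":0},{"hand":1,"tx":0,"ty":0,"tz":0.03,"spin":0},{"hand":1,"tx":0,"ty":0,"tz":0.01,"spin":0}]'; python3 -m creep '[{"hand":1,"tx":0,"ty":0,"tz":0,"spin":0},{"hand":0.25,"tx":0,"ty":0,"tz":0,"spin":0},{"hand":0.25,"tx":0,"ty":0,"tz":0,"spin":0},{"hand":0.25,"tx":0,"ty":0,"tz":0,"spin":0},{"hand":0.25,"tx":0,"ty":0,"tz":0,"spin":0}]';python3 -m creep '[{"hand":0,"tx":0,"ty":0,"tz":0,"spin":0},{"hand":0,"tx":0,"ty":0,"tz":0,"spin":0},{"hand":0,"tx":0,"ty":0,"tz":0,"spin":0},{"hand":0,"tx":0,"ty":0,"tz":0,"spin":0}]'
```

```text
time: 2.1
tool_pos: [382.8, 272.5, 49.2]
tcp_rot: [-3.14, -0.003, -3.141]
contact_force: [0.1, -0.4, -0.1]
grip_width: 92.0
finger_force: 0.0
time: 2.72
tool_pos: [384.7, 271.7, 51.0]
tcp_rot: [3.141, 0.001, 3.14]
contact_force: [0.1, 0.8, -0.4]
grip_width: 56.3
finger_force: 0.0
time: 3.22
tool_pos: [384.5, 271.7, 50.6]
tcp_rot: [3.142, -0.0, 3.141]
contact_force: [0.7, 0.3, -0.3]
grip_width: 25.4
finger_force: 30.0
```

```bash
python3 -m creep '[{"hand":0,"tx":0,"ty":0,"tz":-0.02,"spin":0},{"hand":0,"tx":0,"ty":0,"tz":-0.04,"spin":0},{"hand":0,"tx":0,"ty":0,"tz":-0.05,"spin":0},{"hand":0,"tx":0,"ty":0,"tz":-0.05,"spin":0},{"hand":0,"tx":0,"ty":0,"tz":-0.03,"spin":0}]'; python3 -m creep '[{"hand":0,"tx":-0.0267,"ty":0.0311,"tz":0,"spin":0},{"hand":0,"tx":-0.0267,"ty":0.0311,"tz":0,"spin":0},{"hand":0,"tx":-0.0267,"ty":0.0311,"tz":0,"spin":0},{"hand":0,"tx":-0.0267,"ty":0.0311,"tz":0,"spin":0},{"hand":0,"tx":-0.0267,"ty":0.0311,"tz":0,"spin":0}]';python3 -m creep '[{"hand":0,"tx":0,"ty":0,"tz":0.02,"spin":0},{"hand":0,"tx":0,"ty":0,"tz":0.02,"spin":0},{"hand":0,"tx":0,"ty":0,"tz":0,"spin":0}]'
python3 - <<'E'
from h import *
c=snap("scene","s1.png");u,v=map(int,proj(c,[518,427,130]))
cv2.imwrite("pics/s1c.png",cv2.resize(c["color"][max(0,v-60):v+60,u-70:u+70,::-1],None,fx=4,fy=4,interpolation=cv2.INTER_CUBIC))
E
```

```text
time: 3.85
tool_pos: [384.8, 271.9, 243.0]
tcp_rot: [3.14, 0.002, 3.141]
contact_force: [1.1, 0.8, -2.4]
grip_width: 25.4
finger_force: 30.0
time: 4.47
tool_pos: [518.8, 427.9, 240.0]
tcp_rot: [-3.141, -0.001, 3.14]
contact_force: [0.5, 0.3, -2.4]
grip_width: 25.1
finger_force: 30.0
time: 4.85
tool_pos: [517.2, 426.4, 198.1]
tcp_rot: [-3.139, -0.005, 3.14]
contact_force: [-0.3, -0.3, -1.6]
grip_width: 25.4
finger_force: 30.0
```

View pics/s1c.png

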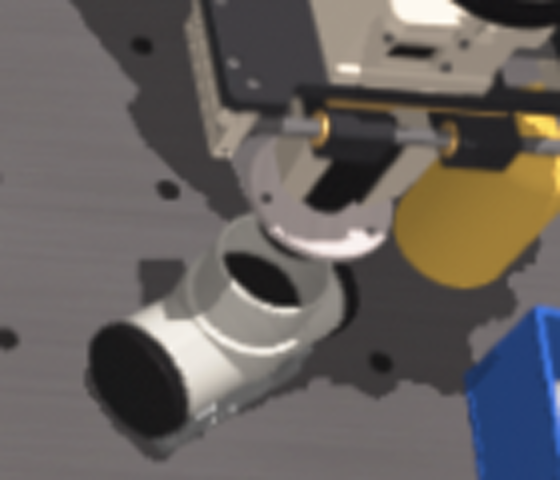

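The picture shows the DN50 plug held upright (flange near crop (320,215)) above the tee mouth (265,260). Lowering it.

```bash
python3 -m creep '[{"hand":0,"tx":0,"ty":0,"tz":0.02,"spin":0},{"hand":0,"tx":0,"ty":0,"tz":0.01,"spin":0},{"hand":0,"tx":0,"ty":0,"tz":0.01,"spin":0},{"hand":0,"tx":0,"ty":0,"tz":0.006,"spin":0},{"hand":0,"tx":0,"ty":0,"tz":0,"spin":0}]';python3 -m creep '[{"hand":0,"tx":0,"ty":0,"tz":0.004,"spin":0},{"hand":0,"tx":0,"ty":0,"tz":0.004,"spin":0},{"hand":0,"tx":0,"ty":0,"tz":0.003,"spin":0},{"hand":0,"tx":0,"ty":0,"tz":0,"spin":0},{"hand":0,"tx":0,"ty":0,"tz":0,"spin":0}]'
```

```text
time: 5.52
tool_pos: [518.1, 427.0, 154.5]
tcp_rot: [-3.141, -0.0, 3.141]
contact_force: [-0.5, -0.4, -2.4]
grip_width: 25.7
finger_force: 30.0
time: 6.15
tool_pos: [518.3, 427.1, 143.9]
tcp_rot: [3.141, 0.0, 3.14]
contact_force: [-0.5, -0.1, -1.9]
grip_width: 25.8
finger_force: 30.0
```

```bash
for i in 1; do python3 -m creep '[{"hand":0,"tx":0,"ty":0,"tz":0.0015,"spin":0},{"hand":0,"tx":0,"ty":0,"tz":0,"spin":0}]'; python3 -m creep '[{"hand":0,"tx":0,"ty":0,"tz":0.001,"spin":0},{"hand":0,"tx":0,"ty":0,"tz":0,"spin":0}]';python3 -m creep '[{"hand":0,"tx":0,"ty":0,"tz":0.001,"spin":0},{"hand":0,"tx":0,"ty":0,"tz":0,"spin":0}]'; done
```

```text
time: 6.4
tool_pos: [518.2, 427.0, 142.1]
tcp_rot: [-3.142, -0.0, 3.14]
contact_force: [0.4, -1.0, -1.9]
grip_width: 25.7
finger_force: 30.0
time: 6.65
tool_pos: [518.3, 427.2, 141.7]
tcp_rot: [3.141, 0.001, 3.141]
contact_force: [-1.4, 0.4, 1.5]
grip_width: 25.0
finger_force: 30.0
time: 6.9
tool_pos: [518.4, 427.2, 141.6]
tcp_rot: [3.141, 0.001, 3.141]
contact_force: [-2.6, -1.4, 7.3]
grip_width: 25.4
finger_force: 30.0
```

```bash
python3 -m creep '[{"hand":0.4,"tx":0,"ty":0,"tz":0,"spin":0},{"hand":0.5,"tx":0,"ty":0,"tz":0,"spin":0},{"hand":0.6,"tx":0,"ty":0,"tz":0,"spin":0},{"hand":0.8,"tx":0,"ty":0,"tz":0,"spin":0}]'; python3 -m creep '[{"hand":0.8,"tx":0,"ty":0,"tz":-0.02,"spin":0},{"hand":0.8,"tx":0,"ty":0,"tz":-0.04,"spin":0},{"hand":0.8,"tx":0,"ty":0,"tz":-0.04,"spin":0},{"hand":0.8,"tx":0,"ty":-0.05,"tz":0,"spin":0},{"hand":0.8,"tx":0,"ty":-0.05,"tz":0,"spin":0}]'; python3 -m creep '[{"hand":0.8,"tx":0.02,"ty":-0.058,"tz":0,"spin":0},{"hand":0.8,"tx":0.02,"ty":-0.058,"tz":0,"spin":0},{"hand":0.8,"tx":0.02,"ty":-0.058,"tz":0,"spin":0},{"hand":0.8,"tx":0.02,"ty":-0.058,"tz":0,"spin":0},{"hand":0.8,"tx":0.02,"ty":-0.058,"tz":0,"spin":0}]'
python3 - <<'E'
from h import *
out=[]
for n in("scene","top"):
    c=snap(n,n+"2.png");u,v=map(int,proj(c,[518,427,130]))
    out.append(cv2.resize(c["color"][v-45:v+45,u-45:u+45,::-1],(400,400),interpolation=cv2.INTER_CUBIC))
cv2.imwrite("pics/c2.png",np.hstack(out))
E
```

```text
time: 7.4
tool_pos: [518.2, 427.1, 140.0]
tcp_rot: [-3.142, -0.0, 3.14]
contact_force: [-0.0, 0.7, -0.0]
grip_width: 60.5
finger_force: 0.0
time: 8.02
tool_pos: [518.0, 326.3, 240.6]
tcp_rot: [3.141, 0.001, -3.141]
contact_force: [0.6, -0.3, 0.1]
grip_width: 73.4
finger_force: 0.0
time: 8.65
tool_pos: [417.0, 35.6, 240.5]
tcp_rot: [-3.141, 0.001, 3.141]
contact_force: [1.1, -1.0, -0.0]
grip_width: 73.5
finger_force: 0.0
```

View pics/c2.png

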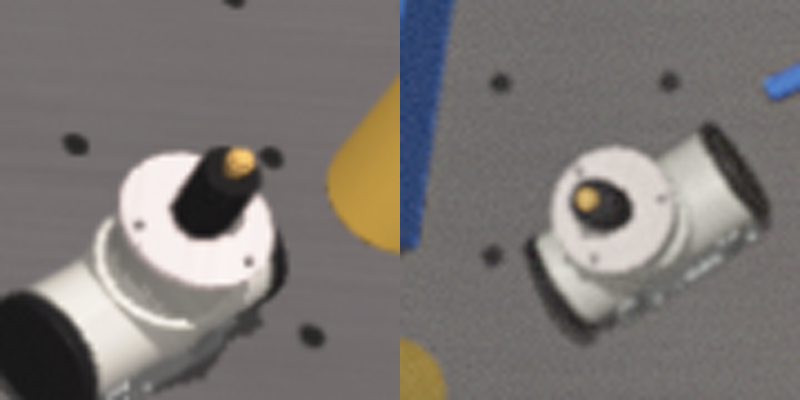

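DN50 sits flat in the tee in both views (flange centred on the branch). Next DN40.

```bash
python3 -m creep '[{"hand":0.8,"tx":0.0119,"ty":-0.0511,"tz":0,"spin":0},{"hand":0.8,"tx":0.0119,"ty":-0.0511,"tz":0,"spin":0},{"hand":0.8,"tx":0.0119,"ty":-0.0511,"tz":0,"spin":0},{"hand":0.8,"tx":0.0119,"ty":-0.0511,"tz":0,"spin":0},{"hand":0.8,"tx":0.0119,"ty":-0.0511,"tz":0,"spin":0}]'; python3 -m creep '[{"hand":0.8,"tx":0.0119,"ty":-0.0511,"tz":0,"spin":0},{"hand":0.8,"tx":0,"ty":0,"tz":0.04,"spin":0},{"hand":0.8,"tx":0,"ty":0,"tz":0.04,"spin":0},{"hand":0.8,"tx":0,"ty":0,"tz":0,"spin":0},{"hand":0.8,"tx":0,"ty":0,"tz":0,"spin":0}]'
```

```text
time: 9.38
tool_pos: [358.0, -219.6, 240.5]
tcp_rot: [-3.141, 0.001, 3.141]
contact_force: [0.5, 0.3, -0.9]
grip_width: 73.7
finger_force: 0.0
time: 10.0
tool_pos: [347.0, -269.7, 161.5]
tcp_rot: [-3.14, 0.001, 3.141]
contact_force: [0.2, -0.0, 1.3]
grip_width: 73.6
finger_force: 0.0
```

```bash
python3 -m creep '[{"hand":0.8,"tx":0,"ty":0,"tz":0.05,"spin":0},{"hand":0.8,"tx":0,"ty":0,"tz":0.04,"spin":0},{"hand":0.8,"tx":0,"ty":0,"tz":0.021,"spin":0},{"hand":0.8,"tx":0,"ty":0,"tz":0,"spin":0},{"hand":0.25,"tx":0,"ty":0,"tz":0,"spin":0}]'; python3 -m creep '[{"hand":0.25,"tx":0,"ty":0,"tz":0,"spin":0},{"hand":0.25,"tx":0,"ty":0,"tz":0,"spin":0},{"hand":0,"tx":0,"ty":0,"tz":0,"spin":0},{"hand":0,"tx":0,"ty":0,"tz":0,"spin":0},{"hand":0,"tx":0,"ty":0,"tz":0,"spin":0}]'; python3 -m creep '[{"hand":0,"tx":0,"ty":0,"tz":0,"spin":0},{"hand":0,"tx":0,"ty":0,"tz":0,"spin":0}]'
```

```text
time: 10.62
tool_pos: [347.2, -270.3, 50.8]
tcp_rot: [-3.139, 0.002, 3.141]
contact_force: [-0.1, 0.7, 1.0]
grip_width: 67.3
finger_force: 0.0
time: 11.25
tool_pos: [346.1, -269.3, 49.3]
tcp_rot: [3.142, 0.0, 3.14]
contact_force: [0.3, 0.5, 2.0]
grip_width: 25.4
finger_force: 30.0
time: 11.5
tool_pos: [346.1, -269.3, 49.3]
tcp_rot: [3.142, 0.0, 3.14]
contact_force: [0.1, 1.2, 3.5]
grip_width: 25.2
finger_force: 30.0
```

```bash
python3 -m creep '[{"hand":0,"tx":0,"ty":0,"tz":-0.02,"spin":0},{"hand":0,"tx":0,"ty":0,"tz":-0.04,"spin":0},{"hand":0,"tx":0,"ty":0,"tz":-0.05,"spin":0},{"hand":0,"tx":0,"ty":0,"tz":-0.05,"spin":0},{"hand":0,"tx":0,"ty":0,"tz":-0.03,"spin":0}]';python3 -m creep '[{"hand":0,"tx":-0.0137,"ty":0.045,"tz":0,"spin":0},{"hand":0,"tx":-0.0137,"ty":0.045,"tz":0,"spin":0},{"hand":0,"tx":-0.0137,"ty":0.045,"tz":0,"spin":0},{"hand":0,"tx":-0.0137,"ty":0.045,"tz":0,"spin":0},{"hand":0,"tx":-0.0137,"ty":0.045,"tz":0,"spin":0}]'; python3 -m creep '[{"hand":0,"tx":-0.0137,"ty":0.045,"tz":0,"spin":0},{"hand":0,"tx":-0.0137,"ty":0.045,"tz":0,"spin":0},{"hand":0,"tx":-0.0137,"ty":0.045,"tz":0,"spin":0},{"hand":0,"tx":0,"ty":0,"tz":0,"spin":0},{"hand":0,"tx":0,"ty":0,"tz":0,"spin":0}]'
python3 - <<'E'
from h import *
c=snap("scene","s3.png");u,v=map(int,proj(c,[456,90,160]))
cv2.imwrite("pics/s3c.png",cv2.resize(c["color"][max(0,v-60):v+60,u-70:u+70,::-1],None,fx=4,fy=4,interpolation=cv2.INTER_CUBIC))
E
```

```text
time: 12.12
tool_pos: [346.3, -269.6, 241.4]
tcp_rot: [-3.14, 0.002, 3.14]
contact_force: [1.0, -0.6, -2.2]
grip_width: 25.5
finger_force: 30.0
time: 12.75
tool_pos: [414.9, -42.9, 239.0]
tcp_rot: [3.141, -0.0, 3.14]
contact_force: [0.9, 0.2, -0.4]
grip_width: 25.4
finger_force: 30.0
time: 13.38
tool_pos: [455.6, 90.3, 238.8]
tcp_rot: [-3.141, -0.001, 3.141]
contact_force: [-0.2, 0.1, -1.0]
grip_width: 25.3
finger_force: 30.0
```

View pics/s3c.png

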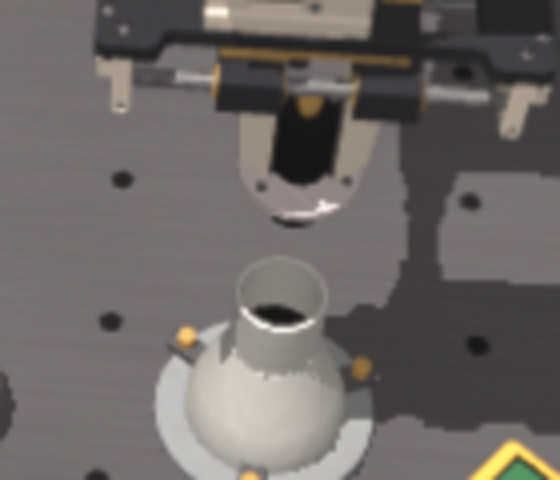

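DN40 hangs straight (flange at (298,195)) above the reducer mouth (282,295). Lowering.

```bash
python3 -m creep '[{"hand":0,"tx":-0.0005,"ty":0,"tz":0.03,"spin":0},{"hand":0,"tx":0,"ty":0,"tz":0.03,"spin":0},{"hand":0,"tx":0,"ty":0,"tz":0.01,"spin":0},{"hand":0,"tx":0,"ty":0,"tz":0.01,"spin":0},{"hand":0,"tx":0,"ty":0,"tz":0,"spin":0}]';python3 -m creep '[{"hand":0,"tx":0,"ty":0,"tz":0.005,"spin":0},{"hand":0,"tx":0,"ty":0,"tz":0.005,"spin":0},{"hand":0,"tx":0,"ty":0,"tz":0.002,"spin":0},{"hand":0,"tx":0,"ty":0,"tz":0,"spin":0},{"hand":0,"tx":0,"ty":0,"tz":0,"spin":0}]'; python3 -m creep '[{"hand":0,"tx":0,"ty":0,"tz":0.0015,"spin":0},{"hand":0,"tx":0,"ty":0,"tz":0,"spin":0}]'; python3 -m creep '[{"hand":0,"tx":0,"ty":0,"tz":0.001,"spin":0},{"hand":0,"tx":0,"ty":0,"tz":0,"spin":0}]'
```

```text
time: 14.05
tool_pos: [456.6, 90.2, 159.3]
tcp_rot: [3.142, -0.0, 3.14]
contact_force: [0.1, -0.9, -0.3]
grip_width: 25.6
finger_force: 30.0
time: 14.68
tool_pos: [456.7, 90.6, 147.3]
tcp_rot: [3.142, 0.0, 3.141]
contact_force: [-0.4, -0.3, -0.6]
grip_width: 25.8
finger_force: 30.0
time: 14.92
tool_pos: [456.5, 90.6, 145.6]
tcp_rot: [3.142, -0.0, 3.141]
contact_force: [-0.1, 0.1, -1.3]
grip_width: 25.3
finger_force: 30.0
time: 15.18
tool_pos: [456.5, 90.5, 144.7]
tcp_rot: [3.142, -0.0, 3.14]
contact_force: [0.0, 0.1, -1.4]
grip_width: 25.6
finger_force: 30.0
```

```bash
python3 -m creep '[{"hand":0,"tx":0,"ty":0,"tz":0.001,"spin":0},{"hand":0,"tx":0,"ty":0,"tz":0,"spin":0}]'; python3 -m creep '[{"hand":0,"tx":0,"ty":0,"tz":0.001,"spin":0},{"hand":0,"tx":0,"ty":0,"tz":0,"spin":0}]'
```

```text
time: 15.42
tool_pos: [456.7, 90.6, 144.2]
tcp_rot: [3.142, 0.001, 3.141]
contact_force: [-1.6, -0.6, 4.6]
grip_width: 25.3
finger_force: 30.0
time: 15.68
tool_pos: [456.7, 90.6, 144.2]
tcp_rot: [3.142, 0.001, 3.141]
contact_force: [-4.4, -0.6, 14.3]
grip_width: 25.6
finger_force: 30.0
```

```bash
python3 -m creep '[{"hand":0.4,"tx":0,"ty":0,"tz":-0.001,"spin":0},{"hand":0.5,"tx":0,"ty":0,"tz":0,"spin":0},{"hand":0.6,"tx":0,"ty":0,"tz":0,"spin":0},{"hand":0.8,"tx":0,"ty":0,"tz":0,"spin":0}]'; python3 -m creep '[{"hand":0.8,"tx":0,"ty":0,"tz":-0.02,"spin":0},{"hand":0.8,"tx":0,"ty":0,"tz":-0.04,"spin":0},{"hand":0.8,"tx":0,"ty":0,"tz":-0.04,"spin":0},{"hand":0.7,"tx":0,"ty":0,"tz":0,"spin":0}]'; python3 -m creep '[{"hand":0.7,"tx":-0.003,"ty":-0.0481,"tz":0,"spin":0},{"hand":0.7,"tx":-0.003,"ty":-0.0481,"tz":0,"spin":0},{"hand":0.7,"tx":-0.003,"ty":-0.0481,"tz":0,"spin":0},{"hand":0.7,"tx":-0.003,"ty":-0.0481,"tz":0,"spin":0},{"hand":0.7,"tx":0,"ty":0,"tz":0.03,"spin":0}]'; python3 -m creep '[{"hand":0.7,"tx":0,"ty":0,"tz":0.04,"spin":0},{"hand":0.7,"tx":0,"ty":0,"tz":0,"spin":0},{"hand":0.7,"tx":0,"ty":0,"tz":0,"spin":0}]'
python3 - <<'E'
from h import *
c=snap("scene","s4.png")
E
```

```text
time: 16.18
tool_pos: [456.5, 90.5, 143.5]
tcp_rot: [3.142, -0.0, 3.14]
contact_force: [-0.3, 0.4, 0.3]
grip_width: 60.5
finger_force: 0.0
time: 16.68
tool_pos: [458.1, 90.6, 246.4]
tcp_rot: [3.141, 0.006, 3.141]
contact_force: [0.5, -0.4, -0.6]
grip_width: 67.6
finger_force: 0.0
time: 17.3
tool_pos: [469.2, -105.2, 213.6]
tcp_rot: [-3.14, 0.003, 3.136]
contact_force: [-0.6, 0.6, 0.3]
grip_width: 64.3
finger_force: 0.0
time: 17.68
tool_pos: [468.8, -101.9, 174.3]
tcp_rot: [-3.141, 0.0, 3.141]
contact_force: [0.4, -0.1, 0.5]
grip_width: 64.1
finger_force: 0.0
```

View pics/s4.png

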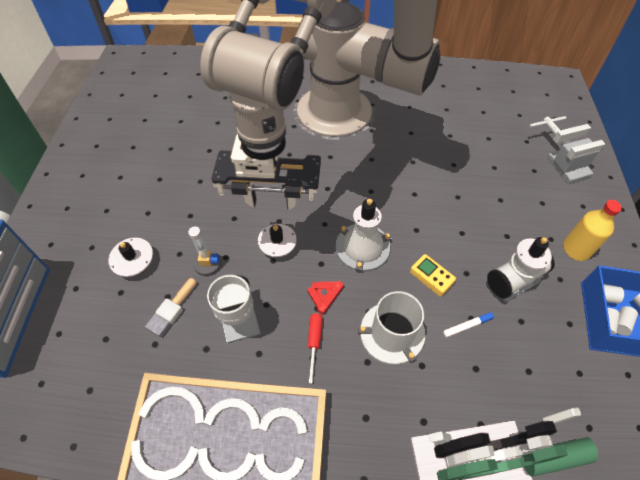

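DN40 is seated upright at (367,215), flowmeter untouched at (203,262). Gripping DN65.

```bash
python3 -m creep '[{"hand":0.7,"tx":0,"ty":0,"tz":0.05,"spin":0},{"hand":0.7,"tx":0,"ty":0,"tz":0.05,"spin":0},{"hand":0.7,"tx":0,"ty":0,"tz":0.023,"spin":0},{"hand":0.7,"tx":0,"ty":0,"tz":0,"spin":0},{"hand":0.25,"tx":0,"ty":0,"tz":0,"spin":0}]'; python3 -m creep '[{"hand":0.25,"tx":0,"ty":0,"tz":0,"spin":0},{"hand":0.25,"tx":0,"ty":0,"tz":0,"spin":0},{"hand":0,"tx":0,"ty":0,"tz":0,"spin":0},{"hand":0,"tx":0,"ty":0,"tz":0,"spin":0},{"hand":0,"tx":0,"ty":0,"tz":0,"spin":0}]'; python3 -m creep '[{"hand":0,"tx":0,"ty":0,"tz":-0.02,"spin":0},{"hand":0,"tx":0,"ty":0,"tz":-0.04,"spin":0},{"hand":0,"tx":0,"ty":0,"tz":-0.05,"spin":0},{"hand":0,"tx":0,"ty":0,"tz":-0.05,"spin":0},{"hand":0,"tx":0,"ty":0,"tz":-0.03,"spin":0}]';python3 -m creep '[{"hand":0,"tx":-0.0396,"ty":-0.0106,"tz":-0.002,"spin":0},{"hand":0,"tx":-0.0396,"ty":-0.0106,"tz":-0.002,"spin":0},{"hand":0,"tx":-0.0396,"ty":-0.0106,"tz":-0.002,"spin":0},{"hand":0,"tx":-0.0396,"ty":-0.0106,"tz":-0.002,"spin":0},{"hand":0,"tx":-0.0396,"ty":-0.0106,"tz":-0.002,"spin":0}]'; python3 -m creep '[{"hand":0,"tx":0,"ty":0,"tz":0,"spin":0},{"hand":0,"tx":0,"ty":0,"tz":0,"spin":0}]'
python3 - <<'E'
from h import *
c=snap("scene","s5.png");u,v=map(int,proj(c,[666,-155,190]))
cv2.imwrite("pics/s5c.png",cv2.resize(c["color"][max(0,v-60):v+60,u-70:u+70,::-1],None,fx=4,fy=4,interpolation=cv2.INTER_CUBIC))
E
```

```text
time: 18.35
tool_pos: [469.7, -102.2, 52.3]
tcp_rot: [-3.141, 0.003, 3.141]
contact_force: [-0.2, 0.8, 0.1]
grip_width: 58.0
finger_force: 0.0
time: 18.98
tool_pos: [468.5, -101.8, 51.0]
tcp_rot: [3.142, 0.0, 3.141]
contact_force: [-0.5, 0.3, 4.6]
grip_width: 25.6
finger_force: 30.0
time: 19.6
tool_pos: [468.5, -102.0, 242.7]
tcp_rot: [-3.141, 0.002, 3.14]
contact_force: [-0.8, -0.7, -2.8]
grip_width: 25.1
finger_force: 30.0
time: 20.23
tool_pos: [667.1, -155.4, 249.4]
tcp_rot: [3.141, -0.002, 3.14]
contact_force: [0.3, 0.3, -2.2]
grip_width: 25.5
finger_force: 30.0
time: 20.48
tool_pos: [665.4, -154.8, 249.3]
tcp_rot: [3.141, -0.003, 3.14]
contact_force: [0.9, 0.1, -2.0]
grip_width: 25.5
finger_force: 30.0
```

View pics/s5c.png

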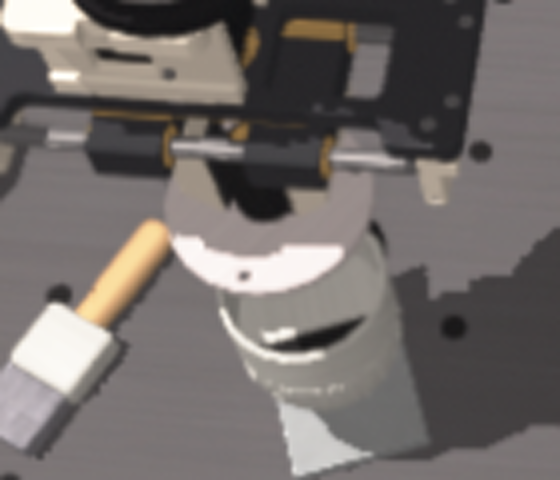

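DN65 (flange at (268,220)) hangs level above the elbow mouth (305,300). Lowering.

```bash
python3 -m creep '[{"hand":0,"tx":-0.0006,"ty":0,"tz":0.03,"spin":0},{"hand":0,"tx":0,"ty":0,"tz":0.015,"spin":0},{"hand":0,"tx":0,"ty":0,"tz":0.005,"spin":0},{"hand":0,"tx":0,"ty":0,"tz":0.005,"spin":0},{"hand":0,"tx":0,"ty":0,"tz":0,"spin":0}]';python3 -m creep '[{"hand":0,"tx":0,"ty":0,"tz":0.005,"spin":0},{"hand":0,"tx":0,"ty":0,"tz":0.005,"spin":0},{"hand":0,"tx":0,"ty":0,"tz":0.004,"spin":0},{"hand":0,"tx":0,"ty":0,"tz":0,"spin":0},{"hand":0,"tx":0,"ty":0,"tz":0,"spin":0}]'; python3 -m creep '[{"hand":0,"tx":0,"ty":0,"tz":0.0015,"spin":0},{"hand":0,"tx":0,"ty":0,"tz":0,"spin":0}]'; python3 -m creep '[{"hand":0,"tx":0,"ty":0,"tz":0.001,"spin":0},{"hand":0,"tx":0,"ty":0,"tz":0,"spin":0}]'
```

```text
time: 21.15
tool_pos: [667.0, -155.1, 196.1]
tcp_rot: [-3.141, 0.001, 3.141]
contact_force: [0.1, 0.6, -2.2]
grip_width: 25.2
finger_force: 30.0
time: 21.78
tool_pos: [667.0, -155.1, 181.8]
tcp_rot: [-3.142, 0.0, 3.141]
contact_force: [0.9, -0.6, -2.9]
grip_width: 25.1
finger_force: 30.0
time: 22.02
tool_pos: [666.9, -155.1, 180.2]
tcp_rot: [3.142, -0.0, 3.14]
contact_force: [-0.3, 0.6, -2.8]
grip_width: 25.2
finger_force: 30.0
time: 22.28
tool_pos: [666.9, -155.1, 179.1]
tcp_rot: [3.141, -0.0, 3.141]
contact_force: [-0.3, 0.4, -3.0]
grip_width: 25.4
finger_force: 30.0
```

```bash
python3 -m creep '[{"hand":0,"tx":0,"ty":0,"tz":0.001,"spin":0},{"hand":0,"tx":0,"ty":0,"tz":0,"spin":0}]'; python3 -m creep '[{"hand":0,"tx":0,"ty":0,"tz":0.0007,"spin":0},{"hand":0,"tx":0,"ty":0,"tz":0,"spin":0}]'
```

```text
time: 22.52
tool_pos: [667.0, -155.1, 178.3]
tcp_rot: [3.142, 0.0, 3.14]
contact_force: [-0.9, -1.1, -1.7]
grip_width: 25.2
finger_force: 30.0
time: 22.78
tool_pos: [667.1, -155.1, 178.1]
tcp_rot: [-3.141, 0.001, 3.141]
contact_force: [-0.7, 1.0, 2.0]
grip_width: 25.4
finger_force: 30.0
```

```bash
python3 -m creep '[{"hand":0.4,"tx":0,"ty":0,"tz":0,"spin":0},{"hand":0.5,"tx":0,"ty":0,"tz":0,"spin":0},{"hand":0.6,"tx":0,"ty":0,"tz":0,"spin":0},{"hand":0.7,"tx":0,"ty":0,"tz":0,"spin":0}]'; python3 -m creep '[{"hand":0.7,"tx":0,"ty":0,"tz":-0.02,"spin":0},{"hand":0.7,"tx":0,"ty":0,"tz":-0.04,"spin":0},{"hand":0.7,"tx":0,"ty":0,"tz":-0.03,"spin":0},{"hand":0.7,"tx":0,"ty":0,"tz":0,"spin":0}]'; python3 -m creep '[{"hand":0.7,"tx":0.0215,"ty":-0.0447,"tz":0,"spin":0},{"hand":0.7,"tx":0.0215,"ty":-0.0447,"tz":0,"spin":0},{"hand":0.7,"tx":0.0215,"ty":-0.0447,"tz":0,"spin":0},{"hand":0.7,"tx":0.0215,"ty":-0.0447,"tz":0,"spin":0},{"hand":0.7,"tx":0.0215,"ty":-0.0447,"tz":0,"spin":0}]'; python3 -m creep '[{"hand":0.7,"tx":0.0215,"ty":-0.0447,"tz":0,"spin":0},{"hand":0.7,"tx":0,"ty":0,"tz":0.05,"spin":0},{"hand":0.7,"tx":0,"ty":0,"tz":0.05,"spin":0},{"hand":0.7,"tx":0,"ty":0,"tz":0,"spin":0},{"hand":0.7,"tx":0,"ty":0,"tz":0,"spin":0}]'
python3 - <<'E'
from h import *
c=snap("scene","s6.png")
cv2.imwrite("pics/s6c.png",cv2.resize(c["color"][120:360,60:300,::-1],(600,600),interpolation=cv2.INTER_CUBIC))
E
```

```text
time: 23.28
tool_pos: [666.9, -155.1, 177.5]
tcp_rot: [3.142, 0.0, 3.14]
contact_force: [-0.1, 1.1, -0.5]
grip_width: 59.9
finger_force: 0.0
time: 23.78
tool_pos: [667.9, -155.4, 270.6]
tcp_rot: [-3.14, 0.006, 3.141]
contact_force: [0.3, 0.8, 0.4]
grip_width: 64.2
finger_force: 0.0
time: 24.4
tool_pos: [558.0, -379.5, 265.7]
tcp_rot: [3.14, -0.002, 3.141]
contact_force: [-0.1, -0.4, -0.2]
grip_width: 64.4
finger_force: 0.0
time: 25.02
tool_pos: [538.2, -423.5, 168.9]
tcp_rot: [-3.14, 0.001, 3.141]
contact_force: [0.2, -0.1, 0.8]
grip_width: 64.6
finger_force: 0.0
```

View pics/s6c.png

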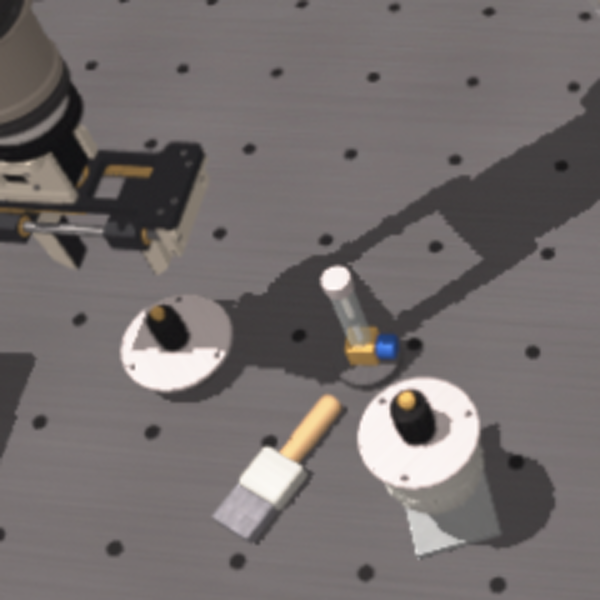

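DN65 seated flat on the elbow (420,430), flowmeter unmoved (350,350). Gripping DN80.

```bash
python3 -m creep '[{"hand":0.7,"tx":0,"ty":0,"tz":0.05,"spin":0},{"hand":0.7,"tx":0,"ty":0,"tz":0.045,"spin":0},{"hand":0.7,"tx":0,"ty":0,"tz":0.023,"spin":0},{"hand":0.7,"tx":0,"ty":0,"tz":0,"spin":0},{"hand":0.25,"tx":0,"ty":0,"tz":0,"spin":0}]'; python3 -m creep '[{"hand":0.25,"tx":0,"ty":0,"tz":0,"spin":0},{"hand":0.25,"tx":0,"ty":0,"tz":0,"spin":0},{"hand":0,"tx":0,"ty":0,"tz":0,"spin":0},{"hand":0,"tx":0,"ty":0,"tz":0,"spin":0},{"hand":0,"tx":0,"ty":0,"tz":0,"spin":0}]'; python3 -m creep '[{"hand":0,"tx":0,"ty":0,"tz":-0.02,"spin":0},{"hand":0,"tx":0,"ty":0,"tz":-0.05,"spin":0},{"hand":0,"tx":0,"ty":0,"tz":-0.06,"spin":0},{"hand":0,"tx":0,"ty":0,"tz":-0.06,"spin":0},{"hand":0,"tx":0,"ty":0,"tz":-0.04,"spin":0}]'
```

```text
time: 25.7
tool_pos: [538.9, -424.2, 52.3]
tcp_rot: [-3.138, 0.003, 3.141]
contact_force: [-0.3, -0.4, 0.4]
grip_width: 58.3
finger_force: 0.0
time: 26.32
tool_pos: [537.7, -423.0, 49.9]
tcp_rot: [3.141, 0.0, 3.141]
contact_force: [-0.7, 0.9, 3.2]
grip_width: 25.6
finger_force: 30.0
time: 26.95
tool_pos: [537.7, -423.4, 284.1]
tcp_rot: [-3.138, 0.003, 3.14]
contact_force: [0.3, -1.1, -3.1]
grip_width: 25.3
finger_force: 30.0
```

```bash
python3 -m creep '[{"hand":0,"tx":-0.01,"ty":0.04825,"tz":0,"spin":0},{"hand":0,"tx":-0.01,"ty":0.04825,"tz":0,"spin":0},{"hand":0,"tx":-0.01,"ty":0.04825,"tz":0,"spin":0},{"hand":0,"tx":-0.01,"ty":0.04825,"tz":0,"spin":0},{"hand":0,"tx":-0.01,"ty":0.04825,"tz":0,"spin":0}]'; python3 -m creep '[{"hand":0,"tx":-0.01,"ty":0.04825,"tz":0,"spin":0},{"hand":0,"tx":-0.01,"ty":0.04825,"tz":0,"spin":0},{"hand":0,"tx":-0.01,"ty":0.04825,"tz":0,"spin":0},{"hand":0,"tx":-0.01,"ty":0.04825,"tz":0,"spin":0},{"hand":0,"tx":-0.01,"ty":0.04825,"tz":0,"spin":0}]';python3 -m creep '[{"hand":0,"tx":-0.01,"ty":0.04825,"tz":0,"spin":0},{"hand":0,"tx":-0.01,"ty":0.04825,"tz":0,"spin":0},{"hand":0,"tx":0,"ty":0,"tz":0.04,"spin":0},{"hand":0,"tx":0,"ty":0,"tz":0.04,"spin":0},{"hand":0,"tx":0,"ty":0,"tz":0,"spin":0}]'; python3 -m creep '[{"hand":0,"tx":0,"ty":0,"tz":0,"spin":0},{"hand":0,"tx":0,"ty":0,"tz":0,"spin":0}]'
python3 - <<'E'
from h import *
c=snap("scene","s7.png");u,v=map(int,proj(c,[658,156,150]))
cv2.imwrite("pics/s7c.png",cv2.resize(c["color"][max(0,v-60):v+60,u-70:u+70,::-1],None,fx=4,fy=4,interpolation=cv2.INTER_CUBIC))
E
```

```text
time: 27.58
tool_pos: [587.8, -180.5, 280.4]
tcp_rot: [-3.141, 0.001, 3.14]
contact_force: [0.6, -0.1, -3.0]
grip_width: 25.7
finger_force: 30.0
time: 28.2
tool_pos: [638.2, 60.6, 280.4]
tcp_rot: [-3.141, 0.001, 3.14]
contact_force: [-0.3, -1.4, -3.2]
grip_width: 25.1
finger_force: 30.0
time: 28.82
tool_pos: [656.3, 155.5, 196.5]
tcp_rot: [-3.141, -0.008, 3.141]
contact_force: [0.0, -0.1, -3.2]
grip_width: 25.3
finger_force: 30.0
time: 29.08
tool_pos: [659.3, 155.6, 202.2]
tcp_rot: [3.141, 0.004, 3.14]
contact_force: [-0.2, 0.1, -2.8]
grip_width: 25.5
finger_force: 30.0
```

View pics/s7c.png

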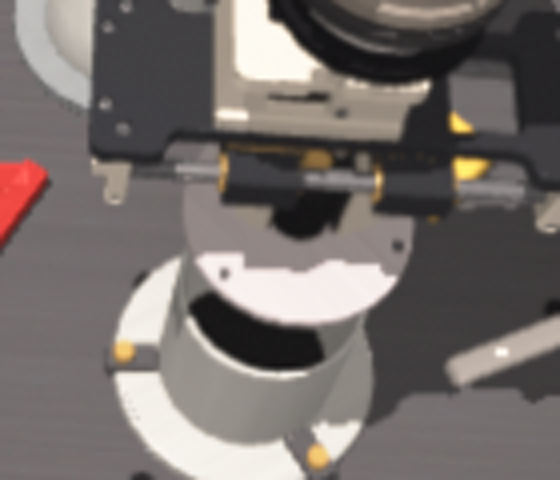

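DN80 (flange at (300,245)) is over the straight tube's mouth (265,320), level. Lowering.

```bash
python3 -m creep '[{"hand":0,"tx":0,"ty":0,"tz":0.025,"spin":0},{"hand":0,"tx":0,"ty":0,"tz":0.015,"spin":0},{"hand":0,"tx":0,"ty":0,"tz":0.005,"spin":0},{"hand":0,"tx":0,"ty":0,"tz":0.005,"spin":0},{"hand":0,"tx":0,"ty":0,"tz":0,"spin":0}]';python3 -m creep '[{"hand":0,"tx":0,"ty":0,"tz":0.006,"spin":0},{"hand":0,"tx":0,"ty":0,"tz":0.006,"spin":0},{"hand":0,"tx":0,"ty":0,"tz":0.005,"spin":0},{"hand":0,"tx":0,"ty":0,"tz":0,"spin":0},{"hand":0,"tx":0,"ty":0,"tz":0,"spin":0}]'; python3 -m creep '[{"hand":0,"tx":0,"ty":0,"tz":0.0015,"spin":0},{"hand":0,"tx":0,"ty":0,"tz":0,"spin":0}]'; python3 -m creep '[{"hand":0,"tx":0,"ty":0,"tz":0.001,"spin":0},{"hand":0,"tx":0,"ty":0,"tz":0,"spin":0}]'
```

```text
time: 29.75
tool_pos: [658.4, 155.7, 149.7]
tcp_rot: [3.142, 0.0, 3.14]
contact_force: [0.2, -0.1, -3.0]
grip_width: 25.2
finger_force: 30.0
time: 30.38
tool_pos: [658.4, 155.7, 132.7]
tcp_rot: [3.141, 0.0, 3.14]
contact_force: [-1.3, 0.9, -3.4]
grip_width: 25.6
finger_force: 30.0
time: 30.62
tool_pos: [658.2, 155.7, 131.0]
tcp_rot: [3.141, -0.0, 3.14]
contact_force: [-0.1, -0.1, -2.7]
grip_width: 25.6
finger_force: 30.0
time: 30.88
tool_pos: [658.2, 155.7, 130.0]
tcp_rot: [3.142, -0.0, 3.14]
contact_force: [0.6, -0.0, -3.5]
grip_width: 25.1
finger_force: 30.0
```

```bash
python3 -m creep '[{"hand":0,"tx":0,"ty":0,"tz":0.0007,"spin":0},{"hand":0,"tx":0,"ty":0,"tz":0,"spin":0}]'; python3 -m creep '[{"hand":0,"tx":0,"ty":0,"tz":0.0005,"spin":0},{"hand":0,"tx":0,"ty":0,"tz":0,"spin":0}]'
```

```text
time: 31.12
tool_pos: [658.3, 155.7, 129.9]
tcp_rot: [3.141, 0.0, 3.14]
contact_force: [-1.3, -0.7, 1.8]
grip_width: 25.4
finger_force: 30.0
time: 31.38
tool_pos: [658.3, 155.7, 129.8]
tcp_rot: [3.141, 0.001, 3.14]
contact_force: [-3.5, -0.1, 5.1]
grip_width: 25.6
finger_force: 30.0
```

Seated. Release, lift and step back.

```bash
python3 -m creep '[{"hand":0.4,"tx":0,"ty":0,"tz":0,"spin":0},{"hand":0.5,"tx":0,"ty":0,"tz":0,"spin":0},{"hand":0.6,"tx":0,"ty":0,"tz":0,"spin":0},{"hand":0.7,"tx":0,"ty":0,"tz":0,"spin":0}]'; python3 -m creep '[{"hand":0.7,"tx":0,"ty":0,"tz":-0.02,"spin":0},{"hand":0.7,"tx":0,"ty":0,"tz":-0.05,"spin":0},{"hand":0.7,"tx":0,"ty":0,"tz":-0.05,"spin":0},{"hand":0.7,"tx":0,"ty":0,"tz":-0.04,"spin":0},{"hand":0.7,"tx":0,"ty":0,"tz":0,"spin":0}]'; python3 -m creep '[{"hand":0.7,"tx":0.05,"ty":0.02,"tz":0,"spin":0},{"hand":0.7,"tx":0.05,"ty":0.02,"tz":0,"spin":0},{"hand":0.7,"tx":0.05,"ty":0.02,"tz":0,"spin":0},{"hand":0.7,"tx":0.05,"ty":0.02,"tz":0,"spin":0},{"hand":0.7,"tx":0,"ty":0,"tz":0,"spin":0}]'
python3 - <<'E'
from h import *
c=snap("scene","s8.png")
t=snap("top","t8.png")
# flange tops: world circle at mouth height + 6 vs. mouth centres
for n,C in(("top",t),("scene",c)):
    g=cv2.cvtColor(C["color"],cv2.COLOR_RGB2GRAY)
    for k,(x,y,z,r) in {"spool":(658.3,156,105,49.5),"red":(456.3,90.4,120,29),"tee":(518,427.4,116,35),"elb":(666.5,-155,152,43)}.items():
        m=np.zeros_like(g);a=np.arange(0,6.3,.05)
        cv2.fillPoly(m,[np.array([proj(C,[x+(r+5)*np.cos(q),y+(r+5)*np.sin(q),z+6]) for q in a]).astype(np.int32)],1)
        cs,_=cv2.findContours(((g>170)&(m>0)).astype(np.uint8),0,cv2.CHAIN_APPROX_NONE)
        if not cs: continue
        h=cv2.convexHull(max(cs,key=len))[:,0]
        print(n,k,[round(float(v),1) for v in sum([list(p) if isinstance(p,tuple) else [p] for p in cv2.minEnclosingCircle(np.array([onz(C,*q,z+6)[:2]-[x,y] for q in h],np.float32))],[])])
E
```

```text
time: 31.88
tool_pos: [658.3, 155.7, 128.7]
tcp_rot: [3.142, -0.0, 3.14]
contact_force: [-0.2, 0.1, -0.1]
grip_width: 60.6
finger_force: 0.0
time: 32.5
tool_pos: [659.5, 155.9, 293.2]
tcp_rot: [3.141, 0.008, 3.141]
contact_force: [-0.2, -0.2, -1.2]
grip_width: 64.2
finger_force: 0.0
time: 33.12
tool_pos: [455.1, 237.0, 288.5]
tcp_rot: [-3.142, -0.002, -3.139]
contact_force: [-0.4, -0.6, 0.1]
grip_width: 64.2
finger_force: 0.0
top spool [-1.2, -3.8, 51.3]
top red [2.2, 1.3, 34.4]
top tee [-6.2, -18.7, 27.0]
top elb [0.0, -2.2, 43.8]
scene spool [0.2, -3.5, 52.8]
scene red [2.0, 0.5, 29.7]
scene tee [2.9, 0.8, 36.4]
scene elb [1.2, 0.4, 43.5]
```

View pics/s8.png

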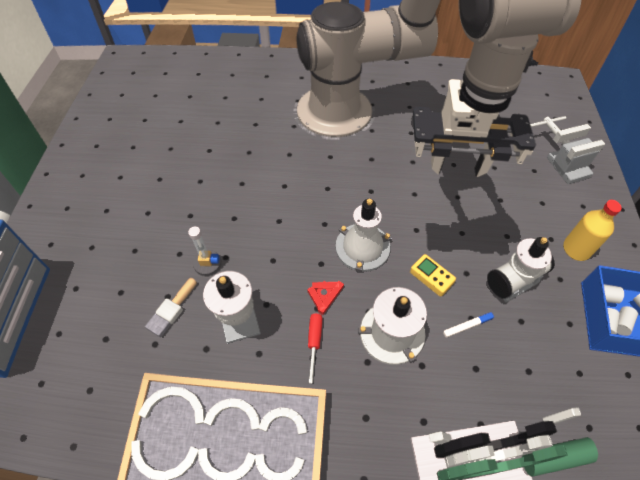

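All four plugs are seated flat: elbow (227,293), reducer (367,213), straight tube (400,315) and tee (530,258). The flowmeter at (205,262) has not moved. Letting the arm settle, then handing in.

```bash
python3 -m creep '[{"hand":0.7,"tx":0,"ty":0,"tz":0,"spin":0},{"hand":0.7,"tx":0,"ty":0,"tz":0,"spin":0},{"hand":0.7,"tx":0,"ty":0,"tz":0,"spin":0}]' && python3 -c "from plant import close_job; print(close_job())"
```

```text
time: 33.6
tool_pos: [458.9, 235.6, 288.5]
tcp_rot: [-3.142, -0.0, 3.14]
contact_force: [0.8, 0.3, -0.3]
grip_width: 64.4
finger_force: 0.0
the job is handed in; nothing more can be done
None
```

All four purge plugs are seated and released in their matching mouths, the flowmeter shows no movement in the pictures, and the job was handed in at about 34 s; no verdict came back.

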